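Balance a bar magnet on the domed test rest

ROBOT

A 6-joint arm with a two-finger parallel gripper is mounted at the origin on the work surface. World frame = base frame: x ahead of the robot, y to its left, z up, the work surface at z = 0. Lengths are in m, angles in rad, forces in N, time in s.
With the tool pointing down it reaches from about 0.35 to 0.775 m from the base axis. Payload 5.5 kg.
Tool frame: the origin (TCP) lies between the finger pads; the fingertips stand env.nose_length ahead of it and the grasp point (between the pads) lies 8 mm behind it (env.nose_length is the distance from the TCP to the fingertips, in m); z points along the fingers, y is the direction in which the jaws open and shut (so a half turn about z gives the same grasp; the last joint's range is limited). The gripper opens to 85 mm and grips with 20 to 120 N. Pads are 22 mm wide; open, the fingers measure 114 mm over their backs; the gripper's body (76 mm by 85 mm) begins 54 mm behind the grasp point. The pads swing forward as they close: fully open they stand 13 mm farther back than shut.
Start: joints at [-1.44, 0.313, 0.046, 1.304, 0, 1.431], TCP at [0.154, -0.554, 0.242] pointing down, gripper open.
Joint ranges: [-2.76, 2.76], [-0.86, 1.69], [-1.03, 1.26], [-2.2, 2.34], [-1.47, 1.5], [-3.14, 3.14]. Speed limits (rad/s): [2.57, 2.57, 3.14, 3.14, 3.14, 3.14].

INTERFACE

Orientations are given as a unit quaternion [w, x, y, z].
In Python, from workcell import env gives the robot as it stands. The module is installed in compiled form; this text tells all that it offers.
- The arm moves only by the shell command python3 -m creep 'ROWS' [FORCE]. ROWS is a JSON object of lists of equal length, an entry for each row: "hand": the finger opening in mm, from 0 to 85.4; "delta_pos": the shift along the tool's x, y, z scaled (see below), a list of three; "turn": the turn about the tool's z scaled (see below). In form: {"hand": [hand, ...], "delta_pos": [[dx, dy, dz], ...], "turn": [turn, ...]}. A call has exactly 5 rows; each row shifts and turns the commanded pose from where the row before left it, along the tool's axes as they then stand; what a row does not reach is not made up. The controller multiplies each number of a shift by 0.8 m and each number of a turn by 5 degrees. A row lasts 1/12 s, in which the tool goes at most 41.7 mm and 7.16 degrees, less where a joint would pass 70% of its speed; a pose out of reach is approached as far as the arm can. A call with a number of a shift or a turn outside -1 to 1 is refused whole. A call with a gripper value outside its range is refused whole. The fingers move at their own pace and stop on an object; FORCE is the grip in N (left out, the last holds). Time passes only in rows, so rows that do not move let the fingers close, or fill a call up. It gives the time, the measured TCP pose, the force and the opening at its end, in the units of the state.
- env.get_state(): the state, without advancing time (a new reading comes with each control period).
- env.read_camera(name): name is "scene" or "top" or "wrist"; returns a dict with "pixels" (400x640x3 uint8, red, green, blue), "depth" (400x640 float32, m along the optical axis (not along the pixel's ray), 0 where there is no reading), "fx", "fy", "cx", "cy" (pixels), "origin" and "orientation" of the camera in the world. Camera axes: x right, y down, z forward; pixel columns grow to the right and rows downward; lengths in m; the calibration is good to about 2 mm. The wrist camera is an equidistant fisheye: a pixel r from the principal point sees the ray r / f radians off the axis. A picture is of the moment at which its call begins.
- env.hand_in(): hands the job in, once; it reports no verdict.
Trained networks look in the newest picture that a camera, given by its name, has taken for a name from the list of things; names that differ only in an ending like _2 or _b are one class to them, and where a whole thing is asked for, a point or a joint stands for the part that bears it (a point fixed in the world has none). Each returns a list of dicts, best first, with "score" (0 to 1); they miss things now and then, are a little off and sometimes report something else, mostly with a low value. They report only what shows in the picture. A call takes as long as a camera call. They do not tell look-alikes from the thing itself.
- env.find_in(camera, target): "location" ([row, column] in pixels, amid what is visible of it).
- env.pinpoint(camera, target): "location" ([row, column] in pixels: a listed point, or the origin of a listed thing).
The state is a dict: "clock": time; "joint_pos": joint angles; "qvel": joint speeds; "tau": joint torques, N m; "tcp_pos": TCP position; "orientation": TCP orientation; "wrist_force": force on the tool from outside, world axes, zero at the start; "ft_torque": the same for the moment, N m; "finger_gap": finger opening in m.
Only numpy, scipy, OpenCV 4.12 (cv2) and the standard library are available. Lean on these libraries where they do the work, as an engineer would, in place of code of your own. Each camera call takes 0.05 s, during which the arm holds its last target.

TASK

Set up the magnet test: turn the winged brass knob on the iron test rest until the brass pointer stands squarely at the raised mark, and then take the longer of the two steel bar magnets from its sloping wooden stand and balance it by its middle on top of the dome, lying level and in line with the pointer, touching nothing but the dome. Leave the shorter magnet and the other things on the counter where they are.

Things in the scene. Friction and masses are not known exactly. Their poses are not given: they have to be found in the camera images.
- stand: the test rest, fixed to the counter: a dark iron plate 260 x 170 x 20 mm carrying a drum 84 mm across that ends in a steel dome, a pointer, a mark and a knob. Origin on the counter straight below the top of the dome; its x axis runs from there under the mark, its z up; the plate spans x -150 to +110 mm and y -85 to +85 mm.
- dome_top (a point): the highest point of the dome, 85 mm above the counter; the dome is the top half of a steel ball of 40 mm radius. Everything else on the rest is lower than 60 mm. A flat bar set down off its balance point by d rolls until it leans about d/40 mm rad.
- mark (a point): on the brass block 16 x 8 x 16 mm on the plate that is the mark: middle of the upper edge that faces the dome, 92 mm from the dome's axis, 36 mm above the counter.
- pointer (a joint): angle of the brass pointer round the dome's axis, rad; 0 when it points at the mark, positive counter-clockwise seen from above (range -1.6 to 1.6). It turns only with the knob, half as far and in the same direction; it starts 0.3 to 1.2 rad on the positive side.
- pointer_tip (a point): outer end of the pointer's top, 86 mm from the dome's axis, 35 mm above the counter; the arm is 8 mm wide and starts 42 mm from the axis.
- aim_knob (a joint): angle of the knob, rad, positive counter-clockwise seen from above; always twice the pointer's angle, so 0 when the pointer is at the mark. Range -3.1 to 3.1; it turns with about 0.06 N m of friction and stays where it is left.
- knob_grip (a point): on the knob's upright axis, in the middle of its wing, 54 mm above the counter, 115 mm from the dome's axis on the side away from the mark. The wing to be gripped is a brass bar 44 mm long (this point's x axis), 12 mm thick (its y axis), from 32 to 56 mm above the counter, on a disc 48 mm across whose top is at 32 mm. The point turns with the knob.
- cradle_a: a fixed sloping stand of dark wood, 135 x 50 mm, 96 mm high; origin at the middle of its underside, the slope rises at 35 degrees towards its x axis; a lip stands 10 mm proud at the slope's low end. It holds the longer bar at the start.
- cradle_b: a stand like cradle_a; it holds the shorter bar at the start.
- long_bar: the longer magnet, a uniform bare steel bar 120 (x) x 16 (y) x 14 (z) mm, about 0.21 kg. Origin at its centre (its balance point). At the start it lies on the slope of its stand with its x axis rising at 35 degrees, its low end against the lip and 11 to 23 mm of bare slope on either side of it.
- short_bar: the shorter magnet, 84 x 16 x 14 mm, same steel, origin at its centre; to be left on its stand.
- loupe: brass eyeglass loupe 36 mm across, 32 mm high; bystander, origin under its middle.
- gimbal_ring: brass ring 84 mm across, 8 mm high, lying flat; bystander, origin under its middle.
- compass_case: square wooden pocket compass case 80 x 80 x 32 mm; bystander, origin under its middle.
- screwdriver: small screwdriver lying on the counter; bystander, origin under its middle.
- bench_block: round cast iron bench block 70 mm across, 40 mm high; bystander, origin under its middle.
- oil_bottle: oil bottle 36 mm across, 75 mm high; bystander, origin under its middle.
- screw_cup: white bowl 56 mm across, 35 mm high; bystander, origin under its middle.
There are look-alikes about, which are no part of the job. Leave any orange look-alike of the long_bar alone.

How it is judged:
On the way, in this order (a step that is already met when the one before it is completed fails the run):
1. the pointer stands at the mark (value of joint pointer between -0.06 and 0.06 rad), for 0.2 s.
2. the long bar rests on the dome (contact force between long_bar and stand above 0.5 N and horizontal distance between long_bar and dome_top below 0.02 m and height (world z) of long_bar above 0.085 m), for 0.2 s.
At the end, for the whole second after the job is handed in: The pointer is within 0.06 rad of the mark; the long bar rests on the dome alone with its centre within 12 mm of the dome's top, its length level within 0.14 rad and within 0.2 rad of the line from the dome to the mark, released and at rest (all of step 1 and contact force between long_bar and stand above 0.5 N and horizontal distance between long_bar and dome_top below 0.012 m and height (world z) of long_bar above 0.087 m and angle between long_bar's own x axis and vertical between 1.431 and 1.711 rad and angle between the x axis of long_bar and the x axis of stand, either way round below 0.2 rad and linear speed of long_bar below 0.02 m/s and angular speed of long_bar below 0.25 rad/s); the robot touches nothing.
It fails at once if the shorter bar is moved more than 20 mm (distance of short_bar from where it was at the start of the episode above 0.02 m).
It fails at once if one of the other things on the counter is moved more than 30 mm (distance of any of loupe, gimbal_ring, compass_case, screwdriver, bench_block, oil_bottle, screw_cup from where it was at the start of the episode above 0.03 m).
It also fails if it takes over 72 s, if anything falls off the work surface, if the arm or the gripper's body presses on something with over 40 N, if the wrist force passes 120 N, or if a joint passes its speed limit or range.

## Working session

There is one attempt and no reset: what is moved stays moved. The work goes in short steps, Python scripts to look and compute and a shell command to move; the robot and the scene stay as the last step left them, time stands still between calls to the robot, and variables do not carry over. Pictures are saved under pics/ and viewed, and the job is handed in when it is done.

```bash
mkdir -p pics; cat > h.py <<'E'
import numpy as np, cv2
from workcell import env
from scipy.spatial.transform import Rotation as R
def q(o): return R.from_quat([o[1],o[2],o[3],o[0]]).as_matrix()
def ray(c,u,v):
    if c.get('fish'):
        dx,dy=(u-c['cx'])/c['fx'],(v-c['cy'])/c['fy']; r=np.hypot(dx,dy)
        return np.array([np.sin(r)*dx/max(r,1e-9),np.sin(r)*dy/max(r,1e-9),np.cos(r)])
    return np.array([(u-c['cx'])/c['fx'],(v-c['cy'])/c['fy'],1.])
def snap(n,f=None):
    c=env.read_camera(n); c['fish']=n=='wrist'
    if f: cv2.imwrite('pics/'+f,c['pixels'][:,:,::-1])
    return c
def pt(c,u,v,d=None):
    if d is None: d=c['depth'][int(round(v)),int(round(u))]
    k=ray(c,u,v); k=k/k[2]*d
    return np.array(c['origin'])+q(c['orientation'])@k
def proj(c,p):
    k=q(c['orientation']).T@(np.array(p)-c['origin'])
    if c.get('fish'):
        r=np.hypot(k[0],k[1]); th=np.arctan2(r,k[2]); return c['cx']+c['fx']*th*k[0]/r, c['cy']+c['fy']*th*k[1]/r
    return c['cx']+c['fx']*k[0]/k[2], c['cy']+c['fy']*k[1]/k[2]
def onz(c,u,v,z):
    d=q(c['orientation'])@ray(c,u,v); o=np.array(c['origin']); return o+d*(z-o[2])/d[2]
E
python3 - <<'E'
from h import *
np.set_printoptions(precision=4,suppress=True)
print(env.get_state(),env.nose_length)
for n in ['scene','top','wrist']:
    c=snap(n,n+'0.png'); print(n,c['fx'],c['cx'],c['cy'],c['origin'],c['orientation'])
    for t in ['stand','dome_top','mark','pointer_tip','knob_grip','long_bar','short_bar','cradle_a']:
        for m in ['pinpoint']:
            for r in getattr(env,m)(n,t)[:3]:
                v,u=r['location']; 
                if r['score']>.2: print(t,round(r['score'],2),round(v),round(u),pt(c,u,v) if n!='wrist' and 0<=v<399.4 and 0<=u<639.4 else '')
E
```

```text
{'clock': 0.0, 'joint_pos': array([-1.4396,  0.314 ,  0.045 ,  1.3036, -0.    ,  1.4312]), 'qvel': array([-0.0015,  0.0002, -0.0024, -0.0015, -0.    , -0.0011]), 'tau': array([  0.0003, -48.0629,  29.8531,   0.0195,  -0.0002,  -0.    ]), 'tcp_pos': array([ 0.1537, -0.5535,  0.2414]), 'orientation': array([-0.0009,  0.9908,  0.135 , -0.    ]), 'wrist_force': array([-0.42  , -0.0927,  0.0789]), 'ft_torque': array([0.014 , 0.0115, 0.0556]), 'finger_gap': 0.08533949497427926} 0.011
scene 404.4194300650404 324.04467767659924 196.73964201679468 [1.099  0.8847 0.8105] [-0.1261  0.2401  0.85   -0.4517]
stand 0.74 236 312 [0.6431 0.069  0.0371]
stand 0.45 173 300 [ 0.4712 -0.3236  0.0059]
dome_top 0.84 217 314 [0.619  0.0423 0.0829]
dome_top 0.33 247 302 [0.6833 0.0802 0.021 ]
dome_top 0.25 191 356 [ 0.3577 -0.1085  0.0019]
mark 0.64 242 284 [0.7254 0.0472 0.037 ]
pointer_tip 0.72 168 264 [ 0.5712 -0.4422  0.    ]
pointer_tip 0.61 247 303 [0.6864 0.0883 0.0288]
pointer_tip 0.43 212 310 [ 0.5643 -0.0831  0.0018]
knob_grip 0.49 208 344 [ 0.4547 -0.0427  0.0002]
long_bar 0.85 260 402 [0.5039 0.3
[... 275 characters left out ...]
19641 206.89068620689645 [0.4619 0.0009 1.2831] [ 0.0154 -0.6998  0.7136 -0.0285]
stand 0.73 178 302 [0.6177 0.0292 0.0864]
dome_top 0.82 177 300 [0.6204 0.0352 0.0855]
mark 0.59 146 299 [0.7181 0.0372 0.0234]
pointer_tip 0.29 165 234 [0.6651 0.2249 0.0351]
knob_grip 0.52 217 304 [0.5112 0.0256 0.0568]
long_bar 0.84 173 164 [0.6476 0.4306 0.0125]
long_bar 0.76 224 206 [0.4966 0.2993 0.0598]
long_bar 0.54 288 194 [0.3153 0.3459 0.0152]
short_bar 0.65 242 431 [ 0.4322 -0.3307  0.0544]
cradle_a 0.84 232 426 [0.4619 0.0009 1.2831]
cradle_a 0.59 218 208 [0.5122 0.2925 0.0635]
wrist 309.70691628693146 313.19685898992054 201.34795330829442 [ 0.2219 -0.5359  0.3735] [ 0.1123  0.7878 -0.5995 -0.0856]
```

View pics/top0.png

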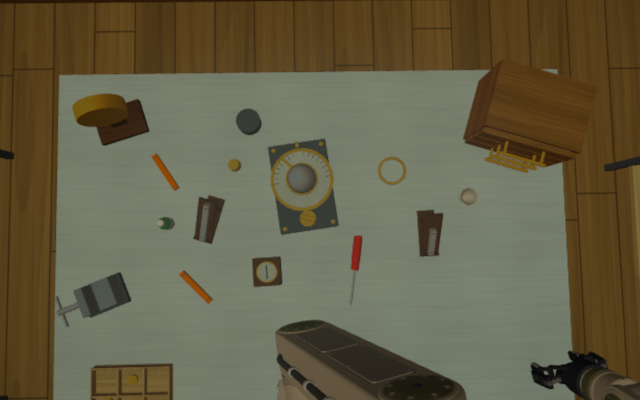

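View pics/scene0.png

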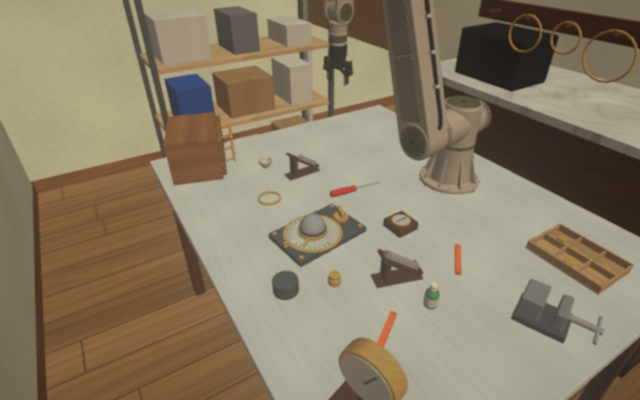

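The top view shows the rest at about (300,180) with its knob at (307,218). There are four candidates for the long bar:
- a steel bar on the left stand (206,220)
- a steel bar on the right stand (431,240)
- orange look-alikes at (165,172) and (196,287)

I'll enlarge the steel pair and the rest to tell them apart.

```bash
python3 - <<'E'
import cv2,numpy as np
a=cv2.imread('pics/top0.png')
A=cv2.resize(a[185:255,180:250],(400,400),interpolation=2);B=cv2.resize(a[200:270,395:465],(400,400),interpolation=2)
cv2.imwrite('pics/bars0.png',np.hstack([A,B]))
cv2.imwrite('pics/rest0.png',cv2.resize(a[130:245,260:345],(425*1,575),interpolation=2))
E
```

```text
(no output)
```

View pics/bars0.png

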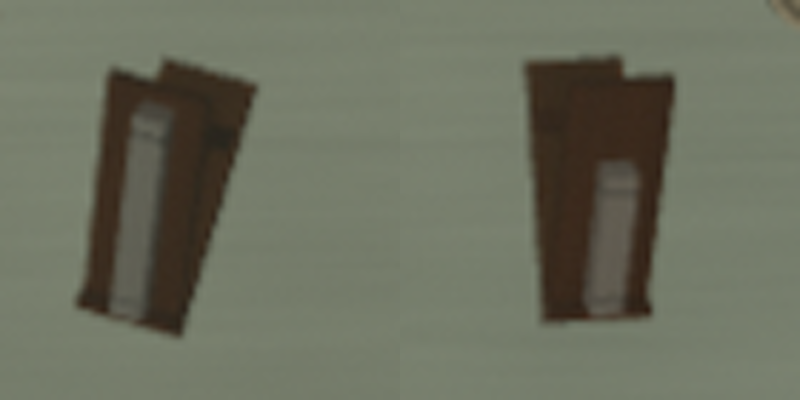

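View pics/rest0.png

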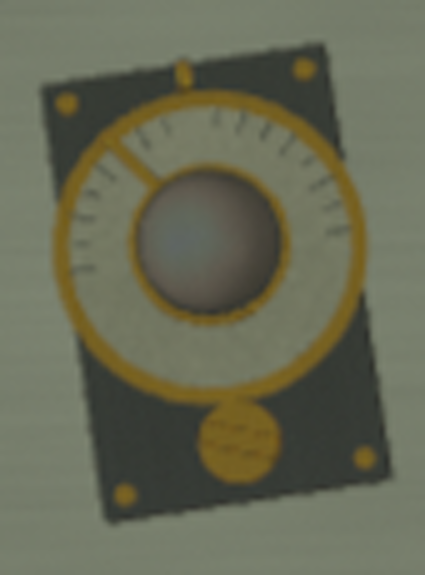

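The left bar, at (206,220), is visibly longer and is steel. It fits long_bar, and its stand is cradle_a. The right one is the shorter bar, and the orange ones are look-alikes. The pointer stands about 0.5 rad to the positive side. Next I'll move the wrist camera over the knob.

```bash
for i in 1 2 3; do python3 -m creep '{"hand":[85,85,85,85,85],"delta_pos":[[0.0345,-0.0383,-0.005],[0.0345,-0.0383,-0.005],[0.0345,-0.0383,-0.005],[0.0345,-0.0383,-0.005],[0.0345,-0.0383,-0.005]],"turn":[0,0,0,0,0]}' 60; done
python3 - <<'E'
from h import *
c=snap('wrist','w1.png'); print(env.get_state()['tcp_pos'],env.get_state()['orientation'])
for t in ['stand','dome_top','mark','pointer_tip','knob_grip','long_bar','short_bar','cradle_a']:
    for r in env.pinpoint('wrist',t)[:2]:
        v,u=r['location']; print(t,round(r['score'],2),round(v),round(u),pt(c,u,v) if 0<=v<399.4 and 0<=u<639.4 else '')
E
```

```text
clock: 1.77
tcp_pos: [0.2461, -0.3679, 0.2624]
orientation: [0.0, 0.991, 0.135, 0.0]
wrist_force: [0.2, 0.4, 0.1]
finger_gap: 0.0849
clock: 2.18
tcp_pos: [0.3382, -0.1832, 0.2828]
orientation: [0.0, 0.991, 0.135, 0.0]
wrist_force: [1.4, -1.1, -0.5]
finger_gap: 0.085
clock: 2.6
tcp_pos: [0.4302, 0.0017, 0.3029]
orientation: [0.0, 0.991, 0.135, 0.001]
wrist_force: [0.3, -0.7, 0.3]
finger_gap: 0.0852
[0.43304685 0.00755716 0.3034149 ] [-0.00159861  0.99034123  0.13862019  0.00247522]
stand 0.76 29 331 [0.60040401 0.02698736 0.07757282]
stand 0.54 106 320 [0.50912465 0.01447024 0.05627582]
dome_top 0.92 10 329 [0.62147464 0.03516154 0.08416049]
knob_grip 0.97 107 319 [0.5076762  0.01566509 0.05497217]
knob_grip 0.33 188 209 [0.36648449 0.13351176 0.03237771]
long_bar 0.82 181 100 [0.32001879 0.3377299  0.01231251]
long_bar 0.63 72 115 [0.49959056 0.29455482 0.06879807]
short_bar 0.63 228 522 [ 0.43807382 -0.3267495   0.06375276]
cradle_a 0.85 67 136 [0.51205414 0.30346082 0.00462144]
cradle_a 0.61 202 502 [ 0.46017525 -0.31488988  0.00557355]
```

View pics/w1.png

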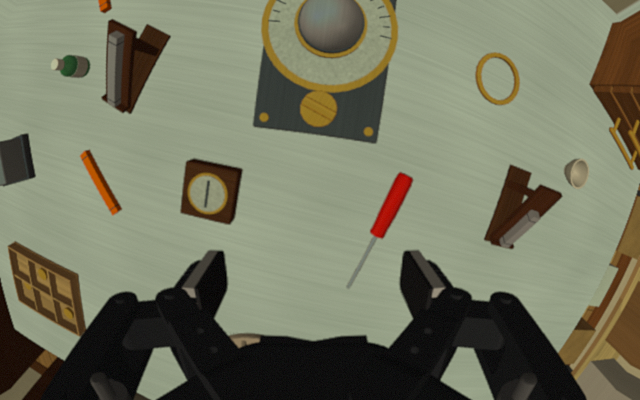

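The wrist picture shows the knob at (319,107) and the dome at (330,15). The right stand carries the short bar at (520,228) and the left one the long bar at (115,70). Next I'll get the wing direction and the long bar geometry from depth.

```bash
cat >> h.py <<'E'
def cloud(c):
    H,W=c['depth'].shape; U,V=np.meshgrid(np.arange(W),np.arange(H)); d=c['depth']
    if c['fish']:
        dx,dy=(U-c['cx'])/c['fx'],(V-c['cy'])/c['fy']; r=np.hypot(dx,dy)+1e-9
        k=np.stack([np.tan(r)*dx/r,np.tan(r)*dy/r,np.ones_like(r)],-1)
    else: k=np.stack([(U-c['cx'])/c['fx'],(V-c['cy'])/c['fy'],np.ones(U.shape)],-1)
    P=(k*d[...,None])@q(c['orientation']).T+np.array(c['origin']); P[d<=0]=np.nan
    return P
E
cat > meas.py <<'E'
from h import *
np.set_printoptions(precision=4,suppress=True)
for n in ['top','wrist']:
    c=snap(n); P=cloud(c)
    g=(np.hypot(P[...,0]-.509,P[...,1]-.018)<.032)&(P[...,2]>.044)&(P[...,2]<.065)
    p=P[g]
    if len(p)>5:
        w,v=np.linalg.eigh(np.cov(p[:,:2].T)); a=np.degrees(np.arctan2(v[1,1],v[0,1]))
        print(n,'wing',len(p),p.mean(0),np.sqrt(w),'axis deg',a, p[:,2].max())
    # sphere fit dome
    g=(np.hypot(P[...,0]-.62,P[...,1]-.035)<.036)&(P[...,2]>.05)&(P[...,2]<.1); p=P[g]
    if len(p)>20:
        A=np.c_[2*p,np.ones(len(p))]; s=np.linalg.lstsq(A,(p**2).sum(1),rcond=None)[0]; print('dome',len(p),s[:3],np.sqrt(s[3]+(s[:3]**2).sum()))
    # long bar: gray pixels
    px=c['pixels'].astype(int); gray=(abs(px[...,0]-px[...,2])<22)&(px.sum(2)>180)
    g=gray&(np.hypot(P[...,0]-.505,P[...,1]-.3)<.075)&(P[...,2]>.03); p=P[g]
    if len(p)>20:
        m=np.median(p,0); C=p-p.mean(0); w,v=np.linalg.eigh(np.cov(C.T)); ax=v[:,2]; ax=ax*np.sign(ax[0]); t=C@ax
        print('bar',len(p),p.mean(0),'ax',ax,'yaw',np.degrees(np.arctan2(ax[1],ax[0])),'pitch',np.degrees(np.arcsin(ax[2])),'len',np.ptp(t),'n',v[:,0])
        print(p.mean(0)+ax*(t.max()+t.min())/2, np.percentile(p[:,2],[1,99]))
E
python3 meas.py
python3 - <<'E'
import cv2
a=cv2.imread('pics/w1.png');cv2.imwrite('pics/w1z.png',cv2.resize(a[0:150,80:420],None,fx=2.3,fy=2.3,interpolation=2))
E
```

```text
top wing 66 [0.5097 0.0172 0.0555] [0.0035 0.0124] axis deg 75.71710191077185 0.060364108351573575
dome 514 [0.6229 0.0325 0.0485] 0.0370119984939813
bar 285 [0.5067 0.3049 0.0683] ax [ 0.8172 -0.2172  0.5338] yaw -14.885403889633125 pitch 32.261385374285105 len 0.13091709743336938 n [-0.3626  0.5262  0.7692]
[0.505  0.3053 0.0672] [0.0303 0.1   ]
wrist wing 355 [0.507  0.0157 0.0552] [0.0035 0.0125] axis deg 77.92416922121969 0.05780188928246521
dome 2159 [0.6209 0.0309 0.0455] 0.03892548282295829
bar 665 [0.5079 0.2996 0.0731] ax [ 0.8177 -0.2433  0.5217] yaw -16.56692168575684 pitch 31.445481042629755 len 0.13068306858658457 n [ 0.4499 -0.2953 -0.8429]
[0.5014 0.3015 0.0689] [0.0331 0.101 ]
```

View pics/w1z.png

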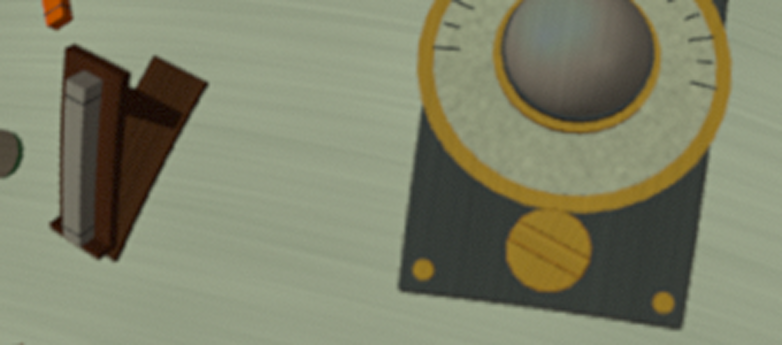

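The wing's long axis is at about 77° in world and the rest's x axis at about 9°, so the knob has to turn about 69° clockwise. Next is a pre-grasp above the knob.

```bash
cat >> h.py <<'E'
def yaw():
    M=q(env.get_state()['orientation']); return np.degrees(np.arctan2(M[1,0],M[0,0]))
def go(tgt,ty=None):
    s=env.get_state(); M=q(s['orientation']); y=yaw(); print('tcp',s['tcp_pos'].round(4),'yaw',y.round(2),'clk',s['clock'],'j6',s['joint_pos'][5].round(2),'gap',s['finger_gap'])
    d=M.T@(np.array(tgt)-s['tcp_pos']); print('delta m',d.round(4),'scaled total',(d/.8).round(4),'min rows',np.linalg.norm(d)/.0417)
    if ty is not None:
        t=(y-ty+180)%360-180; print('turn units total',(t/5).round(2)); a=np.radians(ty); Mt=np.array([[np.cos(a),np.sin(a),0],[np.sin(a),-np.cos(a),0],[0,0,-1]]); print('scaled total in final axes',(Mt.T@(np.array(tgt)-s['tcp_pos'])/.8).round(4))
E
python3 - <<'E'
from h import *
c=snap('top');P=cloud(c)
r=np.hypot(P[...,0]-.621,P[...,1]-.034)
for a,b in [(.045,.06),(.06,.075),(.075,.085),(.085,.092),(.093,.1)]:
    g=(r>a)&(r<b);print(a,np.nanpercentile(P[g][:,2],[10,50,90]))
go([.508,.0165,.13],77)
E
```

```text
0.045 [0.01913512 0.02268605 0.03459277]
0.06 [0.01912211 0.02229015 0.02578327]
0.075 [0.01856917 0.02205093 0.02530069]
0.085 [0.01803759 0.02092744 0.02431028]
0.093 [-0.00088131  0.01892435  0.02438058]
tcp [ 0.4296 -0.0016  0.3023] yaw 15.38 clk 3.2 j6 2.68 gap 0.08510461493448979
delta m [0.0804 0.0033 0.1723] scaled total [0.1005 0.0042 0.2154] min rows 4.560680086246665
turn units total -12.32
scaled total in final axes [0.0441 0.0905 0.2154]
```

```bash
for i in 1 2; do python3 -m creep '{"hand":[45,45,45,45,45],"delta_pos":[[0,0,0.01],[0,0,0.01],[0,0,0.01],[0,0,0.01],[0,0,0.01]],"turn":[-1,-1,-1,-1,-1]}' 60 >/dev/null; done
python3 -m creep '{"hand":[45,45,45,45,45],"delta_pos":[[0,0,0.01],[0,0,0.01],[0,0,0.01],[0.022,0.045,0.01],[0.022,0.045,0.01]],"turn":[-1,-0.9,-0.4,0,0]}' 60
python3 - <<'E'
from h import *
c=snap('wrist','w2.png')
for r in env.pinpoint('wrist','knob_grip')[:2]:
    v,u=r['location']; print(r['score'],u,v,pt(c,u,v),onz(c,u,v,.054))
P=cloud(c); g=(np.hypot(P[...,0]-.508,P[...,1]-.017)<.032)&(P[...,2]>.044)&(P[...,2]<.065);p=P[g]
w,v=np.linalg.eigh(np.cov(p[:,:2].T)); print(len(p),p.mean(0),p.min(0)/2+p.max(0)/2,np.degrees(np.arctan2(v[1,1],v[0,1])))
go([.508,.0165,.047],77)
E
```

```text
clock: 4.45
tcp_pos: [0.507, 0.017, 0.1821]
orientation: [-0.0, 0.783, 0.622, -0.0]
wrist_force: [1.1, -0.3, 1.0]
finger_gap: 0.0451
0.68 316.1 197.5 [0.50879483 0.01507543 0.05512732] [0.50873333 0.01476822 0.054     ]
677 [0.50711893 0.01662526 0.05515445] [0.50714976 0.01574903 0.05157028] 76.40638905624526
tcp [0.5118 0.0173 0.1794] yaw 76.99 clk 4.55 j6 1.67 gap 0.044933669714207945
delta m [-0.0017 -0.0034  0.1324] scaled total [-0.0021 -0.0043  0.1655] min rows 3.1770466918745996
turn units total -0.0
scaled total in final axes [-0.0021 -0.0044  0.1655]
```

View pics/w2.png

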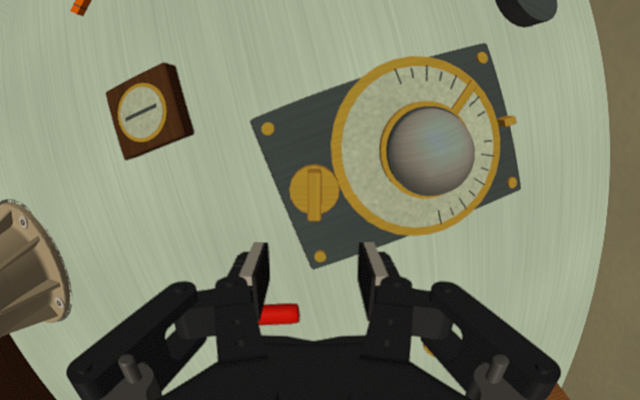

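The picture shows the wing upright at (314,193), in line with the tool. Now I'll descend and grip.

```bash
python3 -m creep '{"hand":[45,45,45,45,45],"delta_pos":[[-0.002,-0.005,0.03],[0,0,0.04],[0,0,0.04],[0,0,0.035],[0,0,0.02]],"turn":[0,0,0,0,0]}' 40
python3 -m creep '{"hand":[8,8,8,8,8],"delta_pos":[[0,0,0],[0,0,0],[0,0,0],[0,0,0],[0,0,0]],"turn":[0,0,0,0,0]}' 40
python3 -c "
from h import *
go([.508,.0165,.047],9)"
```

```text
clock: 4.97
tcp_pos: [0.5012, 0.0165, 0.0475]
orientation: [-0.001, 0.783, 0.622, -0.001]
wrist_force: [0.1, -0.1, -0.6]
finger_gap: 0.045
clock: 5.38
tcp_pos: [0.507, 0.0157, 0.0519]
orientation: [0.003, 0.783, 0.622, 0.002]
wrist_force: [7.0, -2.2, -12.7]
finger_gap: 0.011
tcp [0.507  0.0157 0.0519] yaw 76.95 clk 5.3833 j6 1.67 gap 0.010993413515062937
delta m [0.001  0.0008 0.0049] scaled total [0.0012 0.001  0.0061] min rows 0.12094911180662711
turn units total 13.59
scaled total in final axes [ 0.0014 -0.0008  0.0061]
```

```bash
python3 -m creep '{"hand":[8,8,8,8,8],"delta_pos":[[0.002,0,-0.006],[0,0,0],[0,0,0],[0,0,0],[0,0,0]],"turn":[0,0,1,1,1]}' 40
python3 -m creep '{"hand":[8,8,8,8,8],"delta_pos":[[0,0,0],[0,0,0],[0,0,0],[0,0,0],[0,0,0]],"turn":[1,1,1,1,1]}'
python3 -m creep '{"hand":[8,8,8,8,8],"delta_pos":[[0,0,0],[0,0,0],[0,0,0],[0,0,0],[0,0,0]],"turn":[1,1,1,1,1]}'
python3 -m creep '{"hand":[8,8,8,8,8],"delta_pos":[[0,0,0],[0,0,0],[0,0,0],[0,0,0],[0,0,0]],"turn":[0.5,0,0,0,0]}'
python3 - <<'E'
from h import *
exec(open('meas.py').read())
snap('top','t2.png'); a=cv2.imread('pics/t2.png');cv2.imwrite('pics/t2z.png',cv2.resize(a[130:245,260:345],(425,575),interpolation=2))
go([.508,.0165,.047],9)
E
```

```text
clock: 5.8
tcp_pos: [0.5069, 0.0163, 0.054]
orientation: [0.003, 0.859, 0.513, 0.001]
wrist_force: [12.9, -7.0, -34.4]
finger_gap: 0.0109
clock: 6.22
tcp_pos: [0.5069, 0.0164, 0.054]
orientation: [0.002, 0.949, 0.315, 0.001]
wrist_force: [14.8, -5.3, -34.7]
finger_gap: 0.0106
clock: 6.63
tcp_pos: [0.5069, 0.0165, 0.054]
orientation: [0.002, 0.995, 0.102, 0.002]
wrist_force: [13.8, -6.1, -34.6]
finger_gap: 0.0106
clock: 7.05
tcp_pos: [0.5069, 0.0165, 0.054]
orientation: [0.002, 0.997, 0.082, 0.002]
wrist_force: [14.2, -7.0, -35.6]
finger_gap: 0.0106
dome 426 [0.6237 0.0323 0.0491] 0.03632686224586161
bar 285 [0.5069 0.3047 0.0688] ax [ 0.8135 -0.2151  0.5403] yaw -14.80730761675698 pitch 32.70423030853197 len 0.1324001392668759 n [-0.3697  0.5259  0.766 ]
[0.5048 0.3052 0.0673] [0.0315 0.1038]
wrist wing 3003 [0.5121 0.0167 0.0556] [0.0073 0.0113] axis deg -170.5053251374449 0.0649717442485835
dome 13293 [0.6208 0.0308 0.0453] 0.03900591585880785
tcp [0.5069 0.0165 0.054 ] yaw 9.4 clk 7.2 j6 2.85 gap 0.010474812757721845
delta m [0.0011 0.0001 0.007 ] scaled total [0.0014 0.0002 0.0088] min rows 0.17022441125610135
turn units total 0.08
scaled total in final axes [0.0014 0.0002 0.0088]
```

View pics/t2z.png

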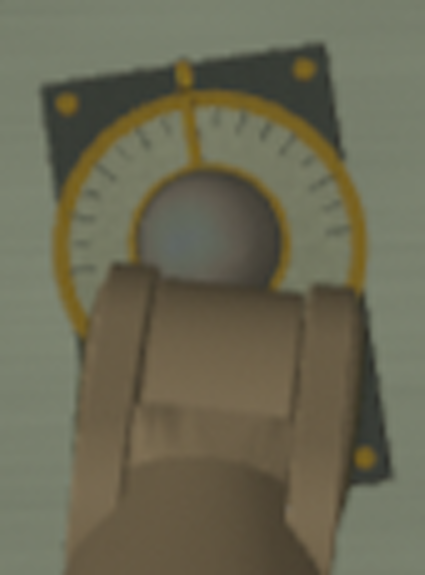

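The pointer now stands in line with the mark, at (190,120) versus (184,75) in the crop. I'll ease off the upward pull, release, rise and check from the wrist camera.

```bash
python3 -m creep '{"hand":[8,8,45,45,45],"delta_pos":[[-0.001,0,0.005],[0,0,0],[0,0,0],[0,0,0],[0,0,0]],"turn":[0,0,0,0,0]}' 40
python3 -m creep '{"hand":[45,45,45,45,45],"delta_pos":[[0,0,-0.02],[0,0,-0.05],[0,0,-0.05],[0,0,-0.05],[0,0,-0.05]],"turn":[0,0,0,0,0]}' 60
python3 -m creep '{"hand":[45,45,45,45,45],"delta_pos":[[0,0,0],[0,0,0],[0,0,0],[0,0,0],[0,0,0]],"turn":[0,0,0,0,0]}' 60
python3 - <<'E'
from h import *
exec(open('meas.py').read())
c=snap('wrist','w3.png'); a=cv2.imread('pics/w3.png');cv2.imwrite('pics/w3z.png',cv2.resize(a[0:240,210:450],None,fx=2.5,fy=2.5,interpolation=2))
for t in ['mark','pointer_tip','dome_top','knob_grip']:
    for r in env.pinpoint('wrist',t)[:1]:
        v,u=r['location']; print(t,r['score'],u,v,pt(c,u,v))
go([.508,.0165,.047],9)
E
```

```text
clock: 7.62
tcp_pos: [0.5038, 0.0183, 0.0524]
orientation: [0.0, 0.997, 0.083, 0.001]
wrist_force: [-0.6, 0.1, 0.1]
finger_gap: 0.0448
clock: 8.03
tcp_pos: [0.5024, 0.0187, 0.2296]
orientation: [-0.0, 0.997, 0.083, 0.0]
wrist_force: [1.4, -0.3, 0.5]
finger_gap: 0.0449
clock: 8.45
tcp_pos: [0.5021, 0.0185, 0.2256]
orientation: [-0.0, 0.997, 0.083, -0.002]
wrist_force: [-0.3, -0.1, -0.4]
finger_gap: 0.0449
dome 155 [0.6265 0.0322 0.0512] 0.03361612283775587
bar 285 [0.5066 0.3048 0.0682] ax [ 0.8136 -0.2186  0.5388] yaw -15.043123103814944 pitch 32.60253052297344 len 0.13212118164484252 n [-0.3745  0.5118  0.7732]
[0.505  0.3052 0.0671] [0.0314 0.1007]
wrist wing 523 [0.5085 0.0158 0.0552] [0.0035 0.0128] axis deg -172.28290790940486 0.05738004574949612
dome 4344 [0.621  0.0309 0.045 ] 0.03937248144122706
bar 788 [0.5129 0.2972 0.0755] ax [ 0.8226 -0.2398  0.5156] yaw -16.254717792936464 pitch 31.039539716813778 len 0.13083397175233522 n [-0.1903  0.7383  0.647 ]
[0.501  0.3007 0.068 ] [0.0339 0.1011]
pointer_tip 0.73 319.2 61.2 [0.6184 0.0321 0.0844]
dome_top 0.63 317.3 58.7 [0.6207 0.0342 0.0824]
knob_grip 0.72 318.1 178.4 [0.5091 0.0143 0.0547]
tcp [0.503  0.0184 0.2267] yaw 9.52 clk 8.8 j6 2.85 gap 0.04518029442444783
delta m [0.0047 0.0027 0.1797] scaled total [0.0059 0.0034 0.2246] min rows 4.311280388515738
turn units total 0.1
scaled total in final axes [0.0057 0.0033 0.2246]
```

View pics/w3z.png

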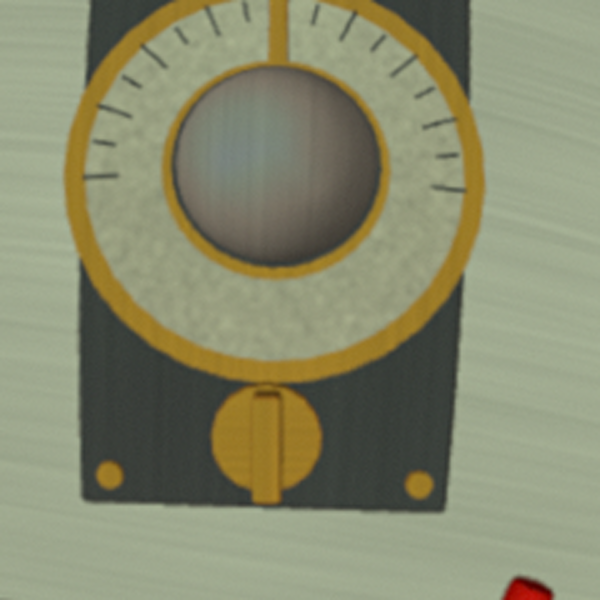

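The knob wing is at 7.7° and the dome–knob line at 7.7°, so the pointer is on the mark. Now I'll move over the long bar, turning the tool to line up with it.

```bash
python3 -m creep '{"hand":[60,60,60,60,60],"delta_pos":[[0.016,-0.0456,-0.004],[0.016,-0.0456,-0.004],[0.016,-0.0456,-0.004],[0.016,-0.0456,-0.004],[0.016,-0.0456,-0.004]],"turn":[0,0,0,0,0]}' 60
python3 -m creep '{"hand":[60,60,60,60,60],"delta_pos":[[0.016,-0.0456,-0.004],[0.016,-0.0456,-0.004],[0,0,0],[0,0,0],[0,0,0]],"turn":[0,0,-1,-1,-1]}' >/dev/null
for i in 1 2 3 4 5; do python3 -m creep '{"hand":[60,60,60,60,60],"delta_pos":[[0,0,0],[0,0,0],[0,0,0],[0,0,0],[0,0,0]],"turn":[-1,-1,-1,-1,-1]}'>/dev/null; done
python3 -m creep '{"hand":[60,60,60,60,60],"delta_pos":[[0,0,0],[0,0,0],[0,0,0],[0,0,0],[0,0,0]],"turn":[-1,-1,-1,0,0]}'
cat > bar.py <<'E'
from h import *
import sys
np.set_printoptions(precision=4,suppress=True)
c=snap('wrist',sys.argv[1]); P=cloud(c)
for r in env.pinpoint('wrist','long_bar')[:3]:
    v,u=r['location']; print('long_bar',r['score'],u,v,pt(c,u,v))
go([.503,.302,.2],164.5)
E
python3 bar.py w4.png
```

```text
clock: 9.22
tcp_pos: [0.5389, 0.195, 0.2432]
orientation: [-0.008, 0.995, 0.101, -0.001]
wrist_force: [0.4, -0.3, 0.0]
finger_gap: 0.0603
clock: 12.13
tcp_pos: [0.5572, 0.2356, 0.2508]
orientation: [-0.007, 0.095, 0.995, 0.019]
wrist_force: [-0.4, -0.0, -1.2]
finger_gap: 0.0603
long_bar 0.96 361.5 122.5 [0.5027 0.3016 0.0714]
long_bar 0.69 459.4 214.3 [0.6484 0.4318 0.0137]
tcp [0.5572 0.2356 0.2509] yaw 169.17 clk 12.2333 j6 0.44 gap 0.06004655626996566
delta m [0.0648 0.0532 0.054 ] scaled total [0.081  0.0664 0.0675] min rows 2.390435492474062
turn units total 0.93
scaled total in final axes [0.0875 0.0619 0.0636]
```

View pics/w4.png

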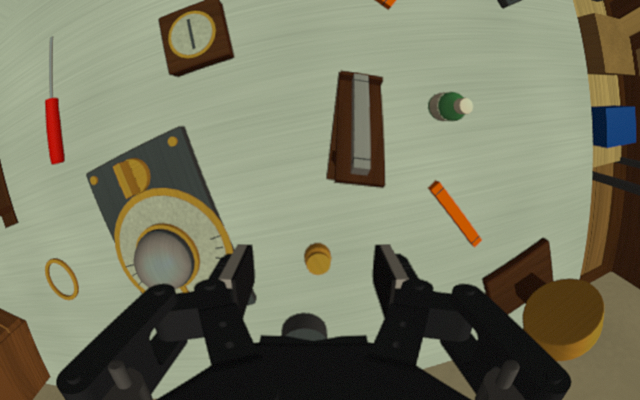

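The picture shows the long bar on its stand at (361,122), with the stand spanning (333–383, 72–185). The orange look-alike is at (455,213), clear of it. Now the bar's plane and axis from depth.

```bash
cat > bar2.py <<'E'
from h import *
import sys
np.set_printoptions(precision=4,suppress=True)
def run(c):
    P=cloud(c)
    px=c['pixels'].astype(int); sat=px.max(2)-px.min(2)
    near=(np.hypot(P[...,0]-.503,P[...,1]-.302)<.085)&(P[...,2]>.02)
    gray=near&(px[...,0]-px[...,2]<25)&(px.sum(2)>200)
    p=P[gray]; rng=np.random.default_rng(0); best=0
    for _ in range(2000):
        a,b,d=p[rng.choice(len(p),3,False)]; n=np.cross(b-a,d-a); L=np.linalg.norm(n)
        if L<1e-6: continue
        n/=L; n*=np.sign(n[2])
        if abs(n[2]-np.cos(np.radians(35)))>.08: continue
        i=abs((p-a)@n)<.0015
        if i.sum()>best: best=i.sum(); B=i
    t=p[B]; m=t.mean(0); u,s,vt=np.linalg.svd(t-m); ax=vt[0]*np.sign(vt[0][0]); lat=vt[1]; n=vt[2]*np.sign(vt[2][2])
    # min-area rect in plane
    uv=np.c_[(t-m)@ax,(t-m)@lat].astype(np.float32); (cx,cy),(w,h),ang=cv2.minAreaRect(uv)
    cen=m+ax*cx+lat*cy
    print('n',len(t),'ax',ax,'yaw',np.degrees(np.arctan2(ax[1],ax[0])),'pitch',np.degrees(np.arcsin(ax[2])),'nrm',n,'rect',w,h,ang)
    print('top centre',cen,'bar centre',cen-.007*n)
    return cen-.007*n,ax
if __name__=='__main__':
    run(snap('wrist'))
    run(snap('top'))
    s=env.get_state(); print(s['orientation'],s['tcp_pos'],s['joint_pos'])
E
python3 bar2.py
```

```text
n 1445 ax [ 0.7824 -0.2425  0.5736] yaw -17.22080118599764 pitch 35.00183499506454 nrm [-0.5478  0.1701  0.8191] rect 0.01702200621366501 0.12109580636024475 89.58319854736328
top centre [0.4961 0.3036 0.0669] bar centre [0.4999 0.3024 0.0611]
n 86 ax [ 0.7831 -0.203   0.5879] yaw -14.529821873516934 pitch 36.007256572572025 nrm [-0.5413  0.243   0.8049] rect 0.08700652420520782 0.016022859141230583 1.3830121755599976
top centre [0.5092 0.3017 0.0743] bar centre [0.513  0.3    0.0687]
[-0.007   0.0941  0.9954  0.0188] [0.5572 0.2356 0.2509] [0.248  0.3682 0.1446 1.3479 0.04   0.4366]
```

```bash
python3 -c "
from h import *
go([.4962,.3036,.12],162.8)"
```

```text
tcp [0.5572 0.2356 0.2509] yaw 169.21 clk 12.3333 j6 0.44 gap 0.06031924401132641
delta m [0.0704 0.0506 0.1341] scaled total [0.0879 0.0633 0.1676] min rows 3.828803669666168
turn units total 1.28
scaled total in final axes [0.098  0.0587 0.1637]
```

```bash
python3 -m creep '{"hand":[40,40,40,40,40],"delta_pos":[[0,0,0],[0,0,0],[0.025,0.015,0.02],[0.025,0.015,0.02],[0.025,0.015,0.02]],"turn":[0.7,0.58,0,0,0]}' 60
python3 -m creep '{"hand":[40,40,40,40,40],"delta_pos":[[0.023,0.0137,0.02],[0,0,0.03],[0,0,0.03],[0,0,0],[0,0,0]],"turn":[0,0,0,0,0]}' 60
python3 -c "
from h import *
go([.4962,.3036,.071],162.8)
print(env.get_state()['orientation'])
snap('wrist','w5.png')
import bar2; bar2.run(snap('wrist'))"
```

```text
clock: 12.75
tcp_pos: [0.5099, 0.2897, 0.2052]
orientation: [-0.008, 0.15, 0.988, 0.019]
wrist_force: [-0.3, -0.3, -0.4]
finger_gap: 0.04
clock: 13.17
tcp_pos: [0.4938, 0.3075, 0.1414]
orientation: [-0.009, 0.149, 0.989, 0.018]
wrist_force: [0.4, -0.2, 0.8]
finger_gap: 0.0398
tcp [0.4938 0.3075 0.1414] yaw 162.87 clk 13.1667 j6 0.7 gap 0.03978254628449907
delta m [-0.0051 -0.0052  0.0702] scaled total [-0.0064 -0.0066  0.0877] min rows 1.6918370277409982
turn units total 0.01
scaled total in final axes [-0.0043 -0.0038  0.088 ]
[-0.00940505  0.14908271  0.98862492  0.01751153]
n 3445 ax [ 0.7834 -0.2393  0.5736] yaw -16.985815323793997 pitch 34.99895057075652 nrm [-0.5484  0.1679  0.8192] rect 0.11967570334672928 0.01611660048365593 0.13450030982494354
top centre [0.496  0.3038 0.0668] bar centre [0.4998 0.3026 0.0611]
```

View pics/w5.png

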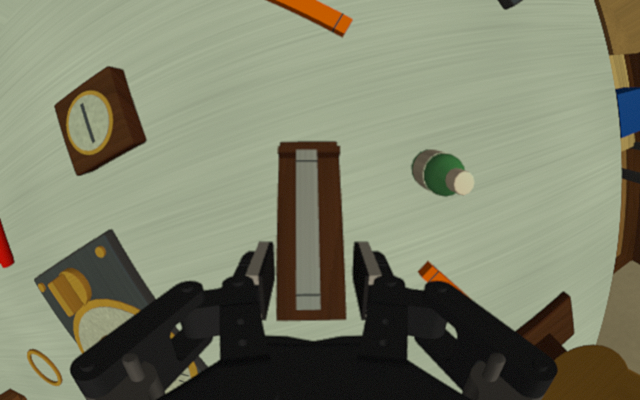

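The bar lies straight between the jaws, at (306,230). I'll descend and grip it.

```bash
python3 -m creep '{"hand":[40,40,40,40,40],"delta_pos":[[-0.0064,-0.0066,0],[0,0,0.03],[0,0,0.03],[0,0,0.018],[0,0,0.008]],"turn":[0,0,0,0,0]}' 60
python3 -c "
from h import *
go([.4962,.3036,.071],162.8); print(env.get_state()['wrist_force'])"
```

```text
clock: 13.68
tcp_pos: [0.4976, 0.303, 0.0724]
orientation: [-0.008, 0.149, 0.989, 0.018]
wrist_force: [-0.0, -0.5, 0.0]
finger_gap: 0.0399
tcp [0.4976 0.303  0.0724] yaw 162.83 clk 13.6833 j6 0.69 gap 0.039944002598574405
delta m [0.0015 0.0001 0.0014] scaled total [0.0019 0.0001 0.0018] min rows 0.04949435444595093
turn units total 0.01
scaled total in final axes [0.0019 0.0002 0.0017]
[-0.04936277 -0.49331281  0.02516704]
```

```bash
python3 -m creep '{"hand":[8,8,8,8,8],"delta_pos":[[0,0,0],[0,0,0],[0,0,0],[0,0,0],[0,0,0]],"turn":[0,0,0,0,0]}' 70
python3 -m creep '{"hand":[8,8,8,8,8],"delta_pos":[[0,0,-0.005],[0,0,-0.01],[0,0,-0.02],[0,0,-0.03],[0,0,-0.03]],"turn":[0,0,0,0,0]}' 70
python3 -c "
from h import *
snap('wrist','w6.png');print(env.get_state()['orientation'])"
```

```text
clock: 14.1
tcp_pos: [0.4986, 0.3041, 0.0747]
orientation: [-0.007, 0.149, 0.989, 0.019]
wrist_force: [0.4, -1.1, 2.8]
finger_gap: 0.0131
clock: 14.52
tcp_pos: [0.4975, 0.3008, 0.1499]
orientation: [-0.009, 0.149, 0.989, 0.018]
wrist_force: [0.7, 0.7, -1.4]
finger_gap: 0.013
[-0.00520051  0.14875143  0.98865635  0.02011443]
```

View pics/w6.png

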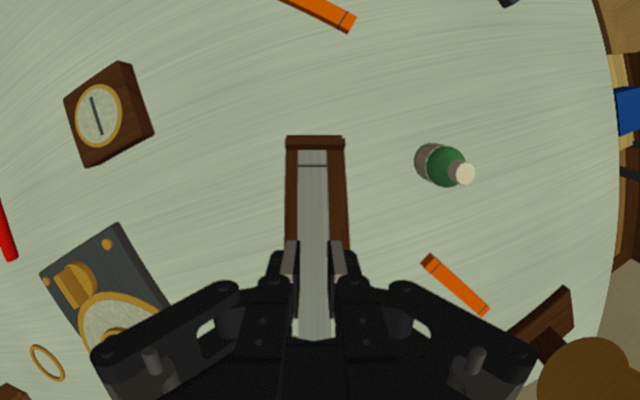

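The bar is held, hanging at its 35° slope, with its low end towards the robot. I'll set it flat on clear counter between the compass case and the stand. Its low end touches first and turns it in a light grip, and then I regrip it level.

```bash
python3 - <<'E'
from h import *
c=snap('top','t6.png');P=cloud(c)
go([.445,.205,.12],170)
# obstacles within region
g=(P[...,2]>.006)&(P[...,0]>.30)&(P[...,0]<.60)&(P[...,1]>.08)&(P[...,1]<.34)
G=np.zeros((20,18),int)
for p in P[g]: G[int((p[0]-.30)/.015),int((p[1]-.08)/.0145)]=max(G[int((p[0]-.30)/.015),int((p[1]-.08)/.0145)],int(p[2]*1000))
for i in range(19,-1,-1): print('%.3f'%(.3+.015*i),' '.join('%3d'%k for k in G[i][::-1]))
E
```

```text
tcp [0.5009 0.3021 0.1541] yaw 162.9 clk 14.6167 j6 0.68 gap 0.013353837580381512
delta m [ 0.0244 -0.1105  0.0302] scaled total [ 0.0305 -0.1382  0.0377] min rows 2.808932824571328
turn units total -1.42
scaled total in final axes [ 0.0478 -0.1317  0.0426]
0.585   0   0   0   0   0   0   6   0   0   6   0   0   0   7   0  25  28  27
0.570   0   0  86   8  10   0   0   0   0   0   0   0   0   0   0  24  25  26
0.555   0  88  97 177 603 609   0   6   0   0   0   0   0   6   0  19  27  26
0.540   0   0 600 611 622 627 617   0   0   0   0   0   0   0   0   0  25  24
0.525 613 616 621 623 628 632 633   6   0   0   0   0   0   6   0   0  24  24
0.510 627 627 626 629 629 636 636 615   0   0   0   0   0   6   0   0  22  24
0.495 634 635 630 632 630 638 641 636   6   0   0   0   0   0   0   6  24  26
0.480 635 637 634 637 640 639 644 643   0   6   0   0   0   0   0   0  22  25
0.465 635 641 641 640 641 642 644 644   0   0   0   6   0   0   0   0  18  27
0.450 108 642 644 643 648 648 648 644 638   0   0   0   0   0   0   0   0   0
0.435   0 643 644 645 653 655 656 654 649   0   0   0   0   0   0   0   6   0
0.420   0   0 641 650 658 660 662 662 659 649   0   7   0   0   0   0   6   0
0.405   0   0 630 653 661 665 668 669 667 661 645   6   0   0   0   0   0   0
0.390   0   6   0 656 666 670 673 675 673 673 663  32  34  35  34  34  31   0
0.375   0   0   0 658 670 675 677 680 680 679 674 656  33  35  37  34  34   0
0.360   0   6   0 658 672 679 683 685 686 686 684 674  36  35  37  34  34   0
0.345   0   0   7 658 675 682 687 690 692 692 690 687 677  34  35  35  33   0
0.330   0   0   0   6 675 686 691 695 696 698 697 695 685  34  37  34  34   6
0.315  17   0   0   0 675 689 696 699 702 702 703 703 697 686  33  33  32   0
0.300  18  20   0   0 677 691 699 704 705 710 709 709 707 696   0   0   0   0
```

```bash
python3 -m creep '{"hand":[8,8,8,8,8],"delta_pos":[[-0.0105,-0.035,0],[-0.0105,-0.035,0],[-0.0105,-0.035,0],[-0.0105,-0.035,0],[0,0,0]],"turn":[0,0,0,0,-1]}' 70
python3 -m creep '{"hand":[8,8,8,8,8],"delta_pos":[[0,0,0.01],[0,0,0.03],[0,0,0.03],[0,0,0.02],[0,0,0]],"turn":[-1,-1,-1,-1,0]}' 70
python3 -c "
from h import *
go([.50,.185,.054],187.7);print(env.get_state()['orientation'])
snap('wrist','w7.png')"
```

```text
clock: 15.03
tcp_pos: [0.4964, 0.1801, 0.1437]
orientation: [-0.008, 0.107, 0.994, 0.017]
wrist_force: [0.4, 0.5, -2.1]
finger_gap: 0.013
clock: 15.45
tcp_pos: [0.4933, 0.1863, 0.0688]
orientation: [-0.008, -0.07, 0.997, 0.019]
wrist_force: [-0.6, -0.3, -2.6]
finger_gap: 0.0133
tcp [0.4933 0.1863 0.0688] yaw -172.0 clk 15.45 j6 0.05 gap 0.013322051163340098
delta m [-0.0066 -0.0028  0.0146] scaled total [-0.0083 -0.0036  0.0183] min rows 0.3907301473428215
turn units total 0.06
scaled total in final axes [-0.0081 -0.0028  0.0185]
[-0.00753796 -0.06959875  0.99736064  0.01926018]
```

View pics/w7.png

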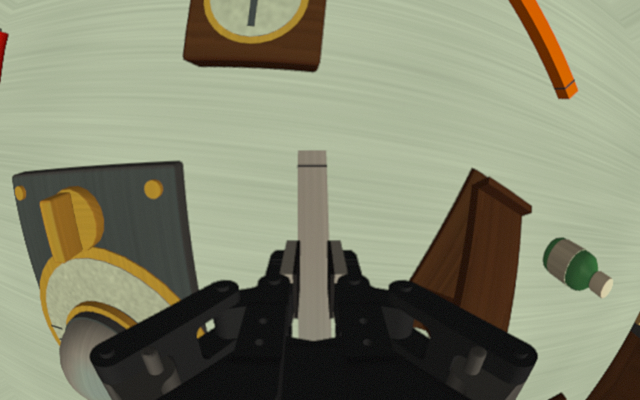

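The bar is clear of everything, at (313,240) in the picture, with its low end at (312,155). I'll lower it with a light grip so it levels against the counter.

```bash
python3 -m creep '{"hand":[8,8,8,8,8],"delta_pos":[[0,0,0.012],[0,0,0.006],[0,0,0.006],[0,0,0.006],[0,0,0.006]],"turn":[0,0,0,0,0]}' 25
python3 -m creep '{"hand":[8,8,8,8,8],"delta_pos":[[0,0,0.005],[0,0,0.005],[0,0,0.005],[0,0,0.004],[0,0,0]],"turn":[0,0,0,0,0]}' 25
python3 -c "
from h import *
go([.4933,.186,.021],187.7)
snap('wrist','w8.png')"
```

```text
clock: 15.92
tcp_pos: [0.5021, 0.1888, 0.0472]
orientation: [0.002, -0.068, 0.997, 0.02]
wrist_force: [6.6, -0.6, 15.6]
finger_gap: 0.0135
clock: 16.33
tcp_pos: [0.507, 0.1902, 0.0343]
orientation: [0.007, -0.068, 0.997, 0.021]
wrist_force: [10.4, 0.8, 14.0]
finger_gap: 0.0135
tcp [0.507  0.1902 0.0343] yaw -172.21 clk 16.3333 j6 0.05 gap 0.013521425958845474
delta m [ 0.0144 -0.0028  0.013 ] scaled total [ 0.018  -0.0035  0.0162] min rows 0.4694016931880246
turn units total 0.02
scaled total in final axes [ 0.0177 -0.0029  0.0167]
```

View pics/w8.png

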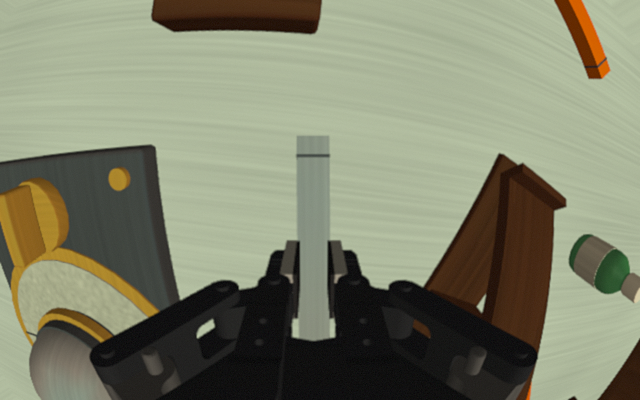

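```bash
python3 -m creep '{"hand":[8,8,8,8,8],"delta_pos":[[-0.01,0,0.004],[-0.005,0,0.004],[0,0,0.004],[0,0,0.003],[0,0,0]],"turn":[0,0,0,0,0]}' 20
python3 -c "
from h import *
go([.4933,.186,.021],187.7)
snap('wrist','w9.png')"
```

```text
clock: 16.8
tcp_pos: [0.5129, 0.1911, 0.0194]
orientation: [0.001, -0.068, 0.997, 0.02]
wrist_force: [4.3, -1.6, 8.4]
finger_gap: 0.0135
tcp [0.5129 0.1911 0.0194] yaw -172.18 clk 16.8 j6 0.05 gap 0.013450408301773221
delta m [ 0.0201 -0.0023 -0.0017] scaled total [ 0.0251 -0.0029 -0.0022] min rows 0.4872670182983434
turn units total 0.02
scaled total in final axes [ 0.0251 -0.0031 -0.002 ]
```

View pics/w9.png

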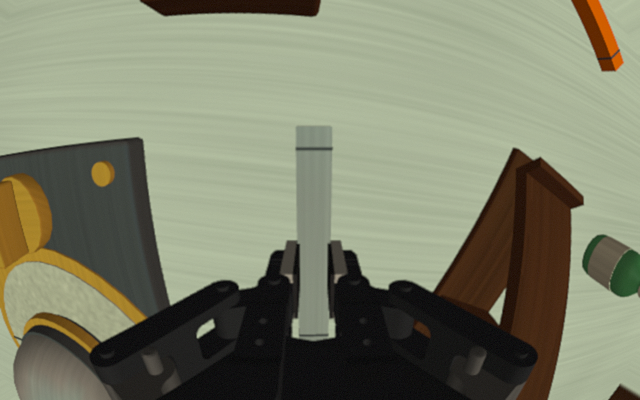

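It looks nearly flat. I'll release, rise and measure it lying on the counter.

```bash
python3 -m creep '{"hand":[13,40,40,40,40],"delta_pos":[[0,0,-0.002],[0,0,0],[0,0,0],[0,0,0],[0,0,0]],"turn":[0,0,0,0,0]}' 20
python3 -m creep '{"hand":[40,40,40,40,40],"delta_pos":[[-0.01,0,-0.02],[-0.02,0,-0.035],[-0.02,0,-0.035],[0,0,-0.03],[0,0,0]],"turn":[0,0,0,0,0]}' 20
cat > flat.py <<'E'
from h import *
import sys
np.set_printoptions(precision=4,suppress=True)
def run(n,f=None,z0=.005,c0=(.513,.19),rad=.08):
    c=snap(n,f); P=cloud(c); px=c['pixels'].astype(int)
    g=(np.hypot(P[...,0]-c0[0],P[...,1]-c0[1])<rad)&(P[...,2]>z0)&(P[...,2]<z0+.02)
    lab,L,st,cn=cv2.connectedComponentsWithStats(g.astype(np.uint8))[0:4]
    k=1+np.argmax(st[1:,4]); p=P[L==k]; p=p[p[:,2]>np.median(p[:,2])-.004]
    (a,b),(w,h),an=cv2.minAreaRect(p[:,:2].astype(np.float32))
    m=p.mean(0); u,s,vt=np.linalg.svd(p-m,full_matrices=False); ax=vt[0]*np.sign(vt[0][0])
    print(n,len(p),'rect c',a,b,'size',w,h,'yaw',np.degrees(np.arctan2(ax[1],ax[0])),'slope',ax[2],'ztop',np.median(p[:,2]),'nrm',vt[2])
    return a,b
if __name__=='__main__':
    run('wrist',sys.argv[1]); run('top')
    s=env.get_state(); print(s['orientation'],s['wrist_force']); go([.513,.19,.013],187.7)
E
python3 flat.py w10.png
```

```text
clock: 17.27
tcp_pos: [0.5074, 0.1907, 0.018]
orientation: [-0.004, -0.069, 0.997, 0.02]
wrist_force: [-0.2, -0.0, 0.2]
finger_gap: 0.0401
clock: 17.68
tcp_pos: [0.5524, 0.1931, 0.119]
orientation: [0.0, -0.069, 0.997, 0.02]
wrist_force: [0.8, -0.8, 0.3]
finger_gap: 0.0403
wrist 3189 rect c 0.506939709186554 0.190436452627182 size 0.12052077054977417 0.016253970563411713 yaw 7.8826876811704185 slope 0.0006467277494912481 ztop 0.01355028438857156 nrm [-0.0008  0.0011  1.    ]
top 175 rect c 0.49979570508003235 0.19005462527275085 size 0.09944850206375122 0.01696658320724964 yaw 6.667406520866743 slope 0.0006190826127409394 ztop 0.01342796153264536 nrm [-0.0127  0.103   0.9946]
[-0.0032 -0.0686  0.9974  0.0198] [ 0.0176  0.3715 -0.6727]
tcp [0.5491 0.1926 0.1146] yaw -172.13 clk 17.7833 j6 0.04 gap 0.04022037487411923
delta m [ 0.0357 -0.0017  0.1018] scaled total [ 0.0447 -0.0021  0.1272] min rows 2.587479683412278
turn units total 0.03
scaled total in final axes [0.0451 0.0029 0.1271]
```

View pics/w10.png

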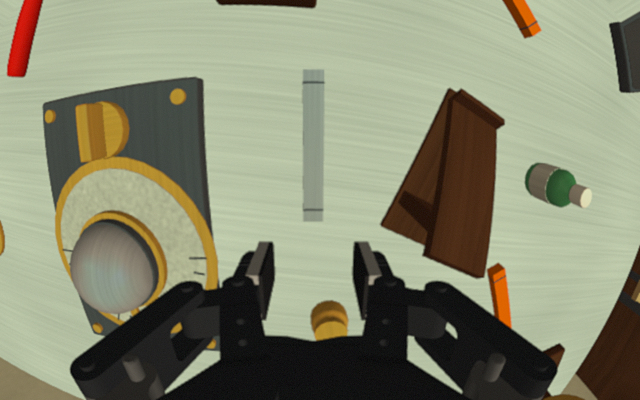

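The bar is now flat on the counter: 120.5 mm long, centre (0.507, 0.1904), yaw 7.9°, slope about 0. I'll regrip at its middle.

```bash
python3 -c "
from h import *
go([.507,.1904,.05],187.8);"
python3 -m creep '{"hand":[36,36,36,36,36],"delta_pos":[[0.025,0,0.02],[0.0277,-0.0005,0.02],[0,0,0.02],[0,0,0.02],[0,0,0]],"turn":[0,0,0,0,0]}' 20
python3 -c "
from h import *
go([.507,.1904,.016],187.8);"
```

```text
tcp [0.5491 0.1926 0.1146] yaw -172.13 clk 17.7833 j6 0.04 gap 0.04022037487411923
delta m [0.0418 0.001  0.0649] scaled total [0.0522 0.0013 0.0811] min rows 1.8507630812892373
turn units total 0.01
scaled total in final axes [0.0525 0.0044 0.0808]
clock: 18.2
tcp_pos: [0.5016, 0.1881, 0.0459]
orientation: [-0.008, -0.069, 0.997, 0.019]
wrist_force: [-0.9, -0.2, -0.5]
finger_gap: 0.0361
tcp [0.5016 0.1881 0.0459] yaw -172.11 clk 18.2 j6 0.05 gap 0.036050498905736056
delta m [-0.0061  0.0004  0.0298] scaled total [-0.0076  0.0005  0.0373] min rows 0.7294911086904206
turn units total 0.02
scaled total in final axes [-0.007   0.0019  0.0373]
```

```bash
python3 -m creep '{"hand":[36,36,36,36,36],"delta_pos":[[-0.003,0,0.015],[0,0,0.01],[0,0,0],[0,0,0],[0,0,0]],"turn":[0,0,0,0,0]}' 20
python3 -c "
from h import *
go([.507,.1904,.016],187.8);"
```

```text
clock: 18.62
tcp_pos: [0.5085, 0.1899, 0.0306]
orientation: [-0.004, -0.069, 0.997, 0.02]
wrist_force: [1.3, -0.9, 0.3]
finger_gap: 0.0358
tcp [0.5085 0.1899 0.0306] yaw -172.13 clk 18.6167 j6 0.05 gap 0.035813348573683644
delta m [0.0014 0.0002 0.0146] scaled total [0.0017 0.0002 0.0183] min rows 0.35267713082716384
turn units total 0.01
scaled total in final axes [0.0018 0.0009 0.0183]
```

```bash
python3 -m creep '{"hand":[36,36,36,36,36],"delta_pos":[[0.001,0,0.008],[0,0,0.006],[0,0,0.003],[0,0,0],[0,0,0]],"turn":[0,0,0,0,0]}' 20
python3 -c "
from h import *
go([.507,.1904,.016],187.8);print(env.get_state()['wrist_force'])"
python3 -m creep '{"hand":[8,8,8,8,8],"delta_pos":[[0,0,0],[0,0,0],[0,0,0],[0,0,0],[0,0,0]],"turn":[0,0,0,0,0]}' 60
python3 -c "
from h import *
go([.507,.1904,.016],187.8);print(env.get_state()['wrist_force'])"
```

```text
clock: 19.03
tcp_pos: [0.5073, 0.1902, 0.0165]
orientation: [-0.004, -0.069, 0.997, 0.02]
wrist_force: [0.2, 1.0, 0.3]
finger_gap: 0.0362
tcp [0.5073 0.1902 0.0165] yaw -172.13 clk 19.0333 j6 0.05 gap 0.03616408554631656
delta m [0.0003 0.0002 0.0005] scaled total [0.0003 0.0002 0.0007] min rows 0.014760443471170306
turn units total 0.01
scaled total in final axes [0.0003 0.0002 0.0007]
[0.23400778 0.9778879  0.26117154]
clock: 19.45
tcp_pos: [0.5078, 0.1904, 0.0172]
orientation: [-0.004, -0.069, 0.997, 0.02]
wrist_force: [-1.5, -0.1, 4.0]
finger_gap: 0.0138
tcp [0.5078 0.1904 0.0172] yaw -172.12 clk 19.45 j6 0.05 gap 0.013764948908945205
delta m [0.0007 0.     0.0012] scaled total [0.0009 0.     0.0015] min rows 0.033769502354996116
turn units total 0.02
scaled total in final axes [0.0009 0.0001 0.0015]
[-1.51844938 -0.12974715  3.96497706]
```

```bash
python3 -m creep '{"hand":[8,8,8,8,8],"delta_pos":[[0,0,-0.01],[0,0,-0.03],[0,0,-0.04],[0,0,-0.045],[0,0,-0.045]],"turn":[0,0,0,0,0]}' 60
python3 -m creep '{"hand":[8,8,8,8,8],"delta_pos":[[0,0,-0.01],[0,0,0],[0,0,0],[0,0,0],[0,0,0]],"turn":[0,0,0,0,0]}' 60
python3 - <<'E'
from h import *
import flat
go([.621,.0325,.16],187.7)
s=env.get_state(); print(s['orientation'],s['wrist_force'],s['ft_torque'])
c0=s['tcp_pos']; z=c0[2]-.02
flat.run('wrist','w11.png',z0=z+.004,c0=c0[:2],rad=.075)
flat.run('top','t11.png',z0=z-.005,c0=c0[:2],rad=.085)
E
```

```text
clock: 19.87
tcp_pos: [0.5079, 0.1846, 0.1536]
orientation: [-0.005, -0.069, 0.997, 0.019]
wrist_force: [1.2, 0.5, -2.1]
finger_gap: 0.0137
clock: 20.28
tcp_pos: [0.5075, 0.1844, 0.1584]
orientation: [-0.006, -0.069, 0.997, 0.019]
wrist_force: [-0.2, 1.0, -1.9]
finger_gap: 0.0138
tcp [0.5075 0.1844 0.1584] yaw -172.13 clk 20.2833 j6 0.04 gap 0.013810846140737373
delta m [-0.0916 -0.1658 -0.009 ] scaled total [-0.1145 -0.2073 -0.0113] min rows 4.54784302016515
turn units total 0.03
scaled total in final axes [-0.1152 -0.2072 -0.002 ]
[-0.0059 -0.0685  0.9974  0.0194] [-0.1546  1.016  -1.923 ] [-0.0652  0.0219  0.0244]
wrist 7040 rect c 0.501269519329071 0.18309515714645386 size 0.10997315496206284 0.04002305120229721 yaw 7.828151952656655 slope -0.003885185133767989 ztop 0.15478552320485528 nrm [-0.0041  0.001  -1.    ]
top 4 rect c 0.47334015369415283 0.172134131193161 size 0.010601158253848553 0.00014929019380360842 yaw 13.03136194936751 slope 0.29994187765366914 ztop 0.15075838961893617 nrm [-0.2193  0.9755 -0.0201]
```

View pics/w11.png

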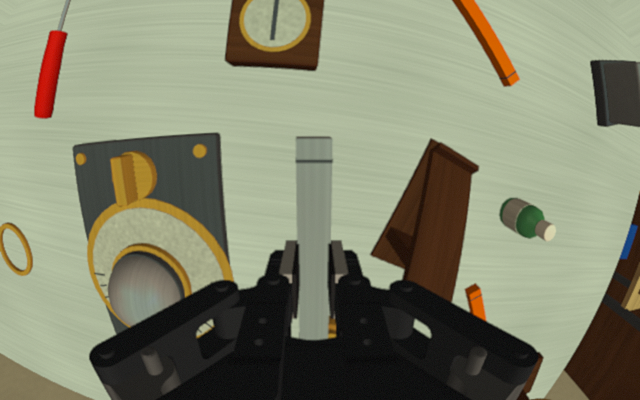

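```bash
cat > inhand.py <<'E'
from h import *
np.set_printoptions(precision=4,suppress=True)
def run():
    c=snap('wrist'); s=env.get_state(); M=q(s['orientation']); P=cloud(c)
    T=(P-s['tcp_pos'])@M   # tool coords
    g=(T[...,0]>.02)&(T[...,0]<.09)&(abs(T[...,1])<.02)&(T[...,2]>-.005)&(T[...,2]<.012)
    t=T[g]; A=np.c_[t[:,0],t[:,1],np.ones(len(t))]
    m=abs(t[:,2]-np.median(t[:,2]))<.003; f=np.linalg.lstsq(A[m],t[m,2],rcond=None)[0]
    print('tool-frame end x',np.percentile(t[:,0],[50,99,99.8]),'y',np.percentile(t[:,1],[1,99]),'z(x,y)',f)
    n=M@np.array([-f[0],-f[1],1]); print('world down-normal of top',n, 'tool z',M[:,2])
run()
E
python3 inhand.py
```

```text
tool-frame end x [0.0418 0.0611 0.0611] y [-0.0086  0.0071] z(x,y) [0.0024 0.0384 0.004 ]
world down-normal of top [-0.0057  0.0005 -1.0007] tool z [-0.0133  0.0381 -0.9992]
```

```bash
cat > dome.py <<'E'
from h import *
from scipy.optimize import least_squares
np.set_printoptions(precision=4,suppress=True)
for n in ['wrist','top']:
    c=snap(n);P=cloud(c); 
    g=(np.hypot(P[...,0]-.621,P[...,1]-.0325)<.037)&(P[...,2]>.055)&(P[...,2]<.1); p=P[g]
    f=least_squares(lambda x:np.linalg.norm(p-[x[0],x[1],x[2]],axis=1)-.04,[.62,.03,.045],loss='soft_l1',f_scale=.001); print(n,len(p),f.x, np.sqrt(np.mean(f.fun**2)))
    for r in env.pinpoint(n,'dome_top')[:1]:
        v,u=r['location']; print('pin',r['score'],onz(c,u,v,.085))
    # plate outline: z~.02 dark
    px=c['pixels'].astype(int); g=(P[...,2]>.014)&(P[...,2]<.027)&(px.sum(2)<260)&(np.hypot(P[...,0]-.6,P[...,1]-.03)<.19); 
    if g.sum()>50:
        r=cv2.minAreaRect(P[g][:,:2].astype(np.float32)); print('plate',g.sum(),r)
E
python3 dome.py
```

```text
wrist 2807 [0.6212 0.0306 0.0442] 0.0006913282318393973
pin 0.81 [0.6202 0.0308 0.085 ]
plate 8681 ((0.5896399021148682, 0.02914663404226303), (0.2377876490354538, 0.17154639959335327), 7.7752203941345215)
top 533 [0.6238 0.0316 0.0444] 0.0018268382489610927
pin 0.67 [0.616 0.029 0.085]
plate 2220 ((0.6033393740653992, 0.02761033922433853), (0.25844070315361023, 0.1776249259710312), 7.8693084716796875)
```

```bash
python3 -c "
from h import *
go([.6222,.032,.145],187.8)"
```

```text
tcp [0.5088 0.1847 0.1602] yaw -172.13 clk 20.6333 j6 0.04 gap 0.013846525205739296
delta m [-0.0915 -0.1672  0.008 ] scaled total [-0.1143 -0.209   0.01  ] min rows 4.574688732188978
turn units total 0.01
scaled total in final axes [-0.1145 -0.2083  0.019 ]
```

```bash
python3 -m creep '{"hand":[8,8,8,8,8],"delta_pos":[[-0.01,-0.018,0],[-0.02,-0.036,0],[-0.02,-0.037,0],[-0.02,-0.037,0.002],[-0.02,-0.037,0.002]],"turn":[0,0,0,0,0]}' 60
python3 -m creep '{"hand":[8,8,8,8,8],"delta_pos":[[-0.0143,-0.026,0.003],[-0.01,-0.018,0.003],[0,0,0],[0,0,0],[0,0,0]],"turn":[0,0,0,0,0]}' 60
python3 -m creep '{"hand":[8,8,8,8,8],"delta_pos":[[0,0,0],[0,0,0],[0,0,0],[0,0,0],[0,0,0]],"turn":[0,0,0,0,0]}' 60
python3 -c "
from h import *
go([.6222,.032,.1025],187.8);s=env.get_state();print(s['wrist_force'],s['orientation'])
import inhand
snap('wrist','w12.png');snap('scene','s12.png')
a=cv2.imread('pics/s12.png');cv2.imwrite('pics/s12z.png',cv2.resize(a[170:280,240:400],None,fx=5,fy=5,interpolation=2))"
```

```text
clock: 21.05
tcp_pos: [0.5992, 0.063, 0.1519]
orientation: [-0.004, -0.069, 0.997, 0.02]
wrist_force: [0.4, 0.3, -1.2]
finger_gap: 0.0139
clock: 21.47
tcp_pos: [0.6216, 0.0328, 0.1453]
orientation: [-0.004, -0.069, 0.997, 0.02]
wrist_force: [0.1, -0.1, -2.3]
finger_gap: 0.0137
clock: 21.88
tcp_pos: [0.6223, 0.0325, 0.1458]
orientation: [-0.004, -0.069, 0.997, 0.02]
wrist_force: [0.5, -0.1, -1.9]
finger_gap: 0.0141
tcp [0.6223 0.0325 0.1458] yaw -172.09 clk 21.8833 j6 -0.23 gap 0.014099726440509802
delta m [-0.0001 -0.0022  0.0433] scaled total [-0.0001 -0.0028  0.0541] min rows 1.039065791908934
turn units total 0.02
scaled total in final axes [ 0.0002 -0.0006  0.0542]
[ 0.45311438 -0.13235094 -1.93333619] [-0.00367621 -0.06894122  0.99742047  0.0196471 ]
tool-frame end x [0.0417 0.0608 0.0609] y [-0.0085  0.0073] z(x,y) [0.0041 0.0341 0.0037]
world down-normal of top [-0.0014  0.0055 -1.0006] tool z [-0.0101  0.0387 -0.9992]
```

View pics/w12.png

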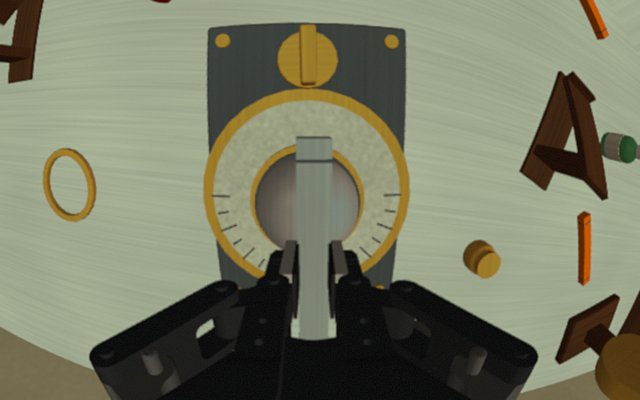

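View pics/s12z.png

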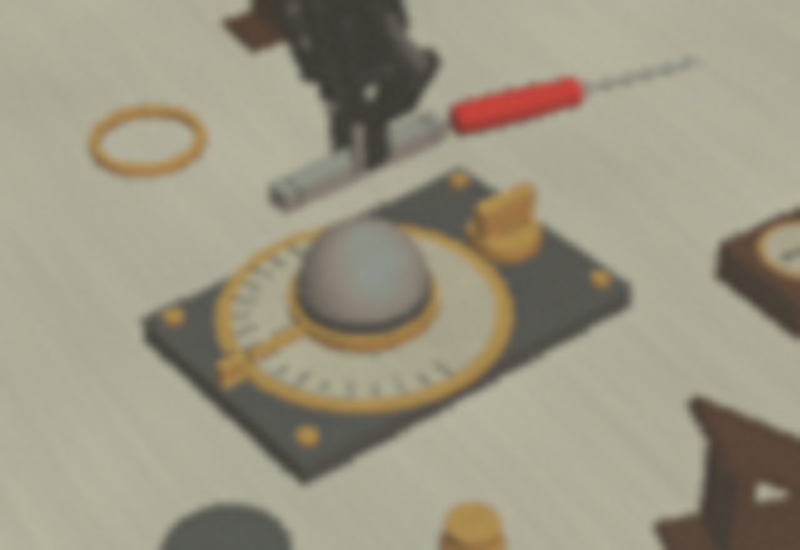

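The wrist view shows the bar at column 314, over the dome at columns 258–360. The scene crop shows the pointer on the mark at (235,360). I'll refit the dome from this close view.

```bash
python3 dome.py | head -3
```

```text
wrist 3825 [0.6212 0.0308 0.0442] 0.0004930579634041702
pin 0.74 [0.6224 0.0305 0.085 ]
plate 14583 ((0.5946049094200134, 0.027190066874027252), (0.24506840109825134, 0.16877396404743195), 7.655898094177246)
  return _methods._mean(a, axis=axis, dtype=dtype,
  ret = ret.dtype.type(ret / rcount)
```

```bash
python3 -m creep '{"hand":[8,8,8,8,8],"delta_pos":[[0,-0.003,0.015],[0,0,0.015],[0,0,0.012],[0,0,0.006],[0,0,0.002]],"turn":[0,0,0,0,0]}' 60
python3 -m creep '{"hand":[8,8,8,8,8],"delta_pos":[[0,0,0],[0,0,0],[0,0,0],[0,0,0],[0,0,0]],"turn":[0,0,0,0,0]}' 60
python3 -c "
from h import *
go([.6221,.0318,.1015],187.8)"
```

```text
clock: 22.65
tcp_pos: [0.6214, 0.0313, 0.1042]
orientation: [-0.005, -0.069, 0.997, 0.02]
wrist_force: [-0.5, 0.3, -1.0]
finger_gap: 0.0143
clock: 23.07
tcp_pos: [0.6226, 0.0312, 0.106]
orientation: [-0.003, -0.069, 0.997, 0.02]
wrist_force: [-0.7, -0.2, -1.3]
finger_gap: 0.0142
tcp [0.6226 0.0312 0.106 ] yaw -172.13 clk 23.0667 j6 -0.23 gap 0.014150017069148016
delta m [0.0004 0.0005 0.0045] scaled total [0.0005 0.0006 0.0057] min rows 0.10995804418291344
turn units total 0.01
scaled total in final axes [0.0006 0.0008 0.0056]
```

```bash
python3 -m creep '{"hand":[8,8,8,8,8],"delta_pos":[[0.0005,0.0006,0.002],[0,0,0.002],[0,0,0],[0,0,0],[0,0,0]],"turn":[0,0,0,0,0]}' 60
python3 -m creep '{"hand":[8,8,8,8,8],"delta_pos":[[0,0,0.001],[0,0,0],[0,0,0],[0,0,0],[0,0,0]],"turn":[0,0,0,0,0]}' 60
```

```text
clock: 23.48
tcp_pos: [0.6217, 0.0318, 0.1022]
orientation: [-0.004, -0.069, 0.997, 0.02]
wrist_force: [-0.6, -0.1, -1.9]
finger_gap: 0.0143
clock: 23.9
tcp_pos: [0.6218, 0.0318, 0.102]
orientation: [-0.004, -0.069, 0.997, 0.02]
wrist_force: [-2.6, 0.2, 4.7]
finger_gap: 0.014
```

Contact is felt: vertical force went from −1.9 to +4.7 N. I'll ease off slightly and open gently.

```bash
python3 -m creep '{"hand":[14,15,16,17,18],"delta_pos":[[0,0,-0.0006],[0,0,0],[0,0,0],[0,0,0],[0,0,0]],"turn":[0,0,0,0,0]}' 20
python3 -m creep '{"hand":[20,22,24,26,28],"delta_pos":[[0,0,0],[0,0,0],[0,0,0],[0,0,0],[0,0,0]],"turn":[0,0,0,0,0]}' 20
python3 -m creep '{"hand":[30,32,34,36,36],"delta_pos":[[0,0,0],[0,0,0],[0,0,0],[0,0,0],[0,0,0]],"turn":[0,0,0,0,0]}' 20
python3 -c "
from h import *
import inhand
snap('wrist','w13.png')"
```

```text
clock: 24.32
tcp_pos: [0.622, 0.0318, 0.1017]
orientation: [-0.004, -0.069, 0.997, 0.02]
wrist_force: [-0.2, -0.4, -0.5]
finger_gap: 0.018
clock: 24.73
tcp_pos: [0.6218, 0.0318, 0.102]
orientation: [-0.004, -0.069, 0.997, 0.02]
wrist_force: [-0.7, 0.4, 0.6]
finger_gap: 0.0282
clock: 25.15
tcp_pos: [0.6218, 0.0318, 0.102]
orientation: [-0.004, -0.069, 0.997, 0.02]
wrist_force: [0.4, 0.6, -0.2]
finger_gap: 0.0359
tool-frame end x [0.0416 0.0608 0.0609] y [-0.0085  0.0073] z(x,y) [0.0027 0.0433 0.0035]
world down-normal of top [-0.0017 -0.0038 -1.0009] tool z [-0.0103  0.0387 -0.9992]
```

View pics/w13.png

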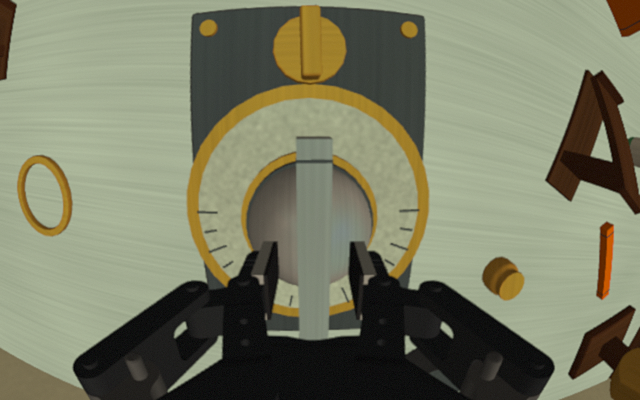

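The bar balances level between open fingers (314,230). I'll retreat straight up and check.

```bash
python3 -m creep '{"hand":[36,36,36,36,36],"delta_pos":[[0,0,-0.006],[0,0,-0.015],[0,0,-0.03],[0,0,-0.04],[0,0,-0.04]],"turn":[0,0,0,0,0]}' 20
python3 -m creep '{"hand":[36,36,36,36,36],"delta_pos":[[-0.02,0,-0.03],[-0.02,0,0],[-0.02,0,0],[-0.01,0,0],[0,0,0]],"turn":[0,0,0,0,0]}' 20
python3 -m creep '{"hand":[36,36,36,36,36],"delta_pos":[[0,0,0],[0,0,0],[0,0,0],[0,0,0],[0,0,0]],"turn":[0,0,0,0,0]}' 20
python3 - <<'E'
from h import *
import flat
flat.run('wrist','w14.png',z0=.088,c0=(.621,.031),rad=.08)
snap('scene','s14.png')
a=cv2.imread('pics/s14.png');cv2.imwrite('pics/s14z.png',cv2.resize(a[170:280,240:400],None,fx=5,fy=5,interpolation=2))
print(env.get_state()['clock'],env.get_state()['wrist_force'])
for t in ['short_bar','loupe','gimbal_ring','compass_case','oil_bottle']: pass
E
```

```text
clock: 25.67
tcp_pos: [0.6221, 0.0278, 0.2074]
orientation: [-0.005, -0.069, 0.997, 0.02]
wrist_force: [0.6, 0.1, -0.5]
finger_gap: 0.0359
clock: 26.08
tcp_pos: [0.68, 0.0345, 0.2303]
orientation: [-0.003, -0.069, 0.997, 0.02]
wrist_force: [-0.2, -0.1, 0.5]
finger_gap: 0.0361
clock: 26.5
tcp_pos: [0.6782, 0.0344, 0.2307]
orientation: [-0.004, -0.069, 0.997, 0.02]
wrist_force: [-0.4, 0.1, -0.0]
finger_gap: 0.0359
wrist 2626 rect c 0.6214677691459656 0.031558915972709656 size 0.12032539397478104 0.016456671059131622 yaw 8.11246272261479 slope -0.002534909207298491 ztop 0.09843786113264646 nrm [0.0025 0.0005 1.    ]
26.6 [-0.1951 -0.3001  0.2024]
```

View pics/s14z.png

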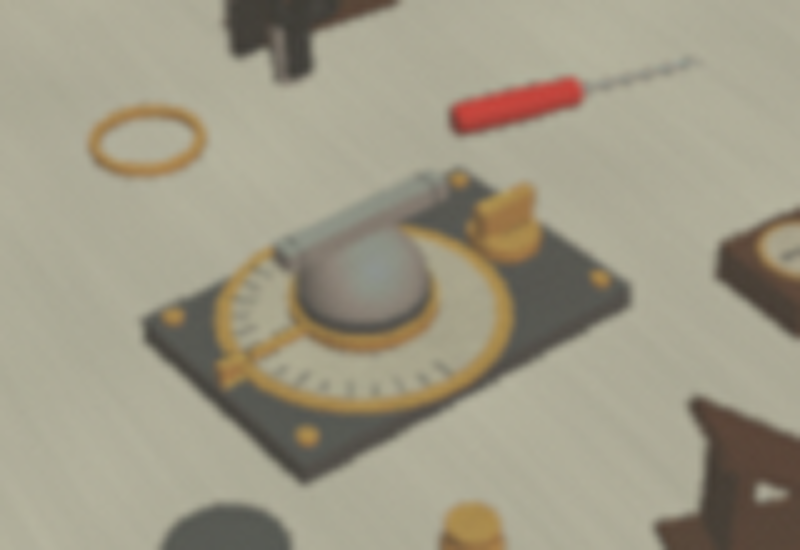

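View pics/w14.png

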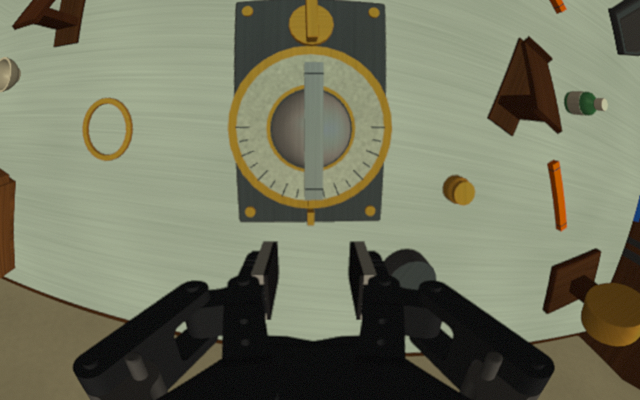

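The bar lies on the dome alone, at (313,130) in the wrist picture. Its centre is within about 1 mm of the dome top, its slope is 0.003 and its yaw is 8.1° against 7.7° for the rest. The pointer meets the mark at (235,360) in the scene crop. I'm handing in.

```bash
python3 -c "
from workcell import env
print(env.hand_in())"
```

```text
the job is handed in; nothing more can be done
None
```

I turned the knob about 69° clockwise, which brought the pointer to the mark. I took the longer steel bar from its stand and laid it flat on clear counter to level it. Then I regripped it at its middle, set it on the dome and backed off. The job was handed in at about 27 s; `hand_in` gives no verdict.

**Last checks:**
- **Pointer:** the knob wing and the dome–knob line both measured 7.7° just after turning. The pointer still met the mark in the last scene picture, which I judged by eye.
- **Bar:** its centre was about 1 mm from the fitted dome top, its slope 0.003 rad, and its yaw 8.1° against about 7.7° for the rest. Its top stood at 98.4 mm.
- **Robot:** wrist force was about 0 N, the gripper open and clear of the bar.

**Checks that disagreed or were not made:**
- The top camera disagreed by a few mm with the wrist camera on the dome and by up to about 15 mm on the bar. I relied on the wrist camera because its bar size matched the known 120 × 16 mm.
- The tool stayed about 2° off vertical after the long turn, which did no visible harm.
- I did not remeasure the short bar or the other things on the counter. Apart from setting the bar down, the robot touched only the knob and the bar.

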